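Load the square cell into the photometer and close the hood

ROBOT

A 7-joint arm with a two-finger parallel gripper is mounted at the origin on a cart in front of the work surface, level with it; the furniture and walls round the work are solid. World frame = base frame: x ahead of the robot, y to its left, z up, the work surface at z = 0. Lengths are in mm, angles in degrees, forces in N, time in s.
With the tool pointing down it reaches from about 425 to 950 mm from the base axis. Payload 4.7 kg.
Tool frame: the origin (TCP) lies between the finger pads; the fingertips stand tcp_to_tips ahead of it and the grasp point (between the pads) lies 3 mm ahead of it (tcp_to_tips is the distance from the TCP to the fingertips, in mm); z points along the fingers, y is the direction in which the jaws open and shut (so a half turn about z gives the same grasp; the last joint's range is limited). The gripper opens to 87 mm and grips with 3 to 60 N. Pads are 19 mm wide; open, the fingers measure 117 mm over their backs; the gripper's body (75 mm by 190 mm) begins 51 mm behind the grasp point.
Start: joints at [-75.51, 26.849, -2.785, 87.806, 1.381, 65.374, -4.715], TCP at [187.666, 648.405, 244.573] pointing down, gripper open.
Joint ranges: [-148.3, 148.3], [-19.14, 114.17], [-79.39, 73.82], [5.75, 140.21], [-59.74, 239.74], [12.07, 113.84], [-152.46, 152.46]. Speed limits (degrees/s): [147.25, 147.25, 180, 180, 180, 180, 180].

INTERFACE

Orientations are given as a 3x3 rotation matrix whose columns are the frame's x, y, z axes.
In Python, from cell import get_state, capture, sign_off, tcp_to_tips gives the robot as it stands. The module is installed in compiled form; this text tells all that it offers.
- The arm moves only by the tool jog_arm, never from a script. Its argument "motion" is a list of rows, each a list of 6 numbers: the shift along the tool's x, y, z in mm, then the turn, a rotation vector about the tool's x, y, z in rad. A call has 1 to 10 rows; each row shifts and turns the commanded pose from where the row before left it, along the tool's axes as they then stand; what a row does not reach is not made up. A row lasts 1/10 s, in which the tool goes at most 50 mm and 8.59 degrees, less where a joint would pass 70% of its speed; a pose out of reach is approached as far as the arm can. A call is refused whole if a number of a shift passes 50 or a number of a turn 0.15, either way. A call with a gripper value outside its range is refused whole. "grip" is the finger opening in mm, from 0 to 87, set as the call begins (left out, the last holds). The fingers move at their own pace and stop on an object; the grip force is fixed at half the most. Time passes only in rows, so rows that do not move let the fingers close. It gives the time, the measured TCP pose, the force and the opening at its end, in the units of the state.
- get_state(): the state, without advancing time (a new reading comes with each control period).
- capture(name): name is "scene" or "side" or "wrist"; returns a dict with "color" (384x512x3 uint8, blue, green, red), "depth" (384x512 float32, mm along the optical axis (not along the pixel's ray), 0 where there is no reading), "vfov" (degrees; the focal length in pixels is half the picture's height over the tangent of half this angle, whatever the lens; pixels are square), "cx", "cy" (the principal point, pixels), "xyz" and "attitude" of the camera in the world. Camera axes: x right, y down, z forward; pixel columns grow to the right and rows downward; lengths in mm; the calibration is good to about 2 mm. The wrist camera is an equidistant fisheye: a pixel r from the principal point sees the ray r / f radians off the axis. A picture is of the moment at which its call begins.
- sign_off(): hands the job in, once; it reports no verdict.
The state is a dict: "time_s": time; "joint_pos": joint angles; "dq": joint speeds; "joint_torque": joint torques, N m; "tcp_pos": TCP position; "orientation": TCP orientation; "contact_force": force on the tool from outside, world axes, zero at the start; "torque": the same for the moment, N m; "finger_gap": finger opening in mm.
Only numpy, scipy, OpenCV 4.12 (cv2) and the standard library are available. Lean on these libraries where they do the work, as an engineer would, in place of code of your own. Each camera call takes 0.05 s, during which the arm holds its last target. There are 200 camera calls.

TASK

Take the square glass cell from the tray and seat it fully down in the photometer's well, with its two clear faces looking into the two lenses and its white ribbed faces to the sides. Then close the light hood fully over it and let go. Leave the round vials, the tape roll and the dish where they are.

Things in the scene. Friction and masses are not known exactly. Their poses are not given: they have to be found in the camera images.
- photometer: Bench photometer, white and grey, fixed, 170 x 100 mm, flat deck 50 mm above the worktop. Origin on the worktop under the axis of its square cell well; x axis = the light path, from the front (display and keys; body reaches to x = -125 mm) to the rear (x = +45 mm); z up. Two black lens barrels, 16 mm across, lie before and behind the well, 16.5 mm from its axis, top 18 mm above the deck.
- well_floor (a point): Centre of the floor of the photometer's well, 28 mm above the worktop; axes as the photometer's. The well is a 28 x 28 mm square hole in the deck, 22 mm deep, its sides parallel to the photometer's x and y.
- cell: Square glass sample cell, 25 x 25 mm, 60 mm tall including its 22 x 22 x 8 mm white stopper, foot tapered to 22 mm over the lowest 4 mm, about 50 g. Origin at the centre of its underside, z up; its two clear faces look along its own +x and -x, its two white ribbed faces along its own +y and -y (25 mm apart, meant for gripping). It stands on the tray at any yaw.
- hood (a joint): Hinge of the grey light hood, rad: 0 = closed on the deck, grows as it opens; starts open at 1.75 to 2.0, stop at 2.1. Stiff (friction about 0.045 N m): it stays where it is left. The hood is an upturned box 78 long x 60 wide x 44 mm high, walls 3 mm; closed, it reaches from the hinge 78 mm forward (photometer -x) over the well and lenses and clears a seated cell.
- hood_hinge (a point): Middle of the hood's hinge line: 40 mm behind the well axis (photometer +x), 53 mm above the worktop; the line runs along the photometer's y. Nothing of the photometer lies more than 5 mm behind it.
- hood_tab (a point): Middle of the tip of the hood's pull tab, on the roof's outer face. The tab is 24 mm wide (along the hinge line), 5 mm thick, and stands 18 mm out from the front wall in line with the roof. Closed, this point is 96 mm forward of the hinge line and 44 mm above it; open, it is up and behind the hinge: push the tab from behind, forward and down about the hinge, to close.
- cell_tray: White flat tray fixed to the worktop, 90 x 240 mm, rim 12 mm high, floor 3 mm above the worktop; origin under its centre, long side along its y. The cell and the two vials stand in it in a row, about 75 mm apart, in any order.
- vial_1: Round capped glass vial, 25 mm in diameter, 60 mm tall; origin at the centre of its underside. Leave it.
- vial_2: The second round vial, the same. Leave it.
- tape: Roll of green label tape, 66 mm across, 19 mm high, lying on the worktop; origin at the centre of its underside. Leave it.
- petri: Lidded petri dish, 66 mm across, 16 mm high; origin at the centre of its underside. Leave it.
There are look-alikes about, which are no part of the job. Leave any turquoise look-alike of the cell alone.

How it is judged (in metres and radians):
On the way:
1. the cell is seated in the well, clear faces to the lenses, while the hood is still open (horizontal distance between cell and well_floor below 0.004 m and z of cell in the frame of well_floor below 0.004 m and angle between the x axis of cell and the x axis of photometer, either way round below 0.15 rad and angle between cell's own z axis and vertical below 0.1 rad and value of joint hood above 1 rad), for 0.2 s.
At the end, for the whole second after the job is handed in: The cell stands in the well: its underside within 4 mm of the well's axis and no more than 4 mm above the floor, tilted less than 0.1 rad, its clear-face axis (x) within 0.15 rad of the light path either way round, at rest; the hood is closed to less than 0.06 rad (horizontal distance between cell and well_floor below 0.004 m and z of cell in the frame of well_floor below 0.004 m and angle between the x axis of cell and the x axis of photometer, either way round below 0.15 rad and angle between cell's own z axis and vertical below 0.1 rad and value of joint hood below 0.06 rad and linear speed of cell below 0.02 m/s); the robot touches nothing.
It fails at once if a vial, the tape roll or the dish was moved more than 30 mm (distance of any of vial_1, vial_2, tape, petri from where it was at the start of the episode above 0.03 m).
It fails at once if a vial was tipped over (angle between any of vial_1, vial_2's own z axis and vertical above 0.5 rad).
It also fails if it takes over 54 s, if anything falls off the work surface, if the arm or the gripper's body presses on something with over 40 N, if the wrist force passes 120 N, or if a joint passes its speed limit or range.

## Working session

There is one attempt and no reset: what is moved stays moved. The work goes in short steps, Python scripts to look and compute and a tool call to move; the robot and the scene stay as the last step left them, time stands still between calls to the robot, and variables do not carry over. Pictures are saved under pics/ and viewed, about 8 in all and at most 12, crops included, and the job is handed in when it is done.

Besides the shell and the picture viewer there is one more tool, called after "Request:" as a command line: name --pt "numbers of a row" for each row, then --argument value for the rest. jog_arm: Moves the arm, as the interface text tells. Its arguments: {"type":"object","properties":{"motion":{"type":"array","items":{"type":"array","items":{"type":"number"}}},"grip":{"type":"number"}},"required":["motion"]}

```bash
mkdir -p pics
cat > h.py <<'E'
import numpy as np, cv2
from cell import *
def ray(c,u,v):
    f=192/np.tan(np.radians(c["vfov"])/2); return np.array([(u-c["cx"])/f,(v-c["cy"])/f,1.])
def pt(c,u,v,d=None):
    d=c["depth"][int(v),int(u)] if d is None else d
    return np.array(c["xyz"])+np.array(c["attitude"])@(ray(c,u,v)*d)
def cloud(c):
    f=192/np.tan(np.radians(c["vfov"])/2); v,u=np.mgrid[:384,:512]
    P=np.stack([(u-c["cx"])/f,(v-c["cy"])/f,np.ones(u.shape)],-1)*c["depth"][...,None]
    return P@np.array(c["attitude"]).T+np.array(c["xyz"])
E
python3 - <<'E'
from h import *
import pickle
s=get_state();print(s, tcp_to_tips if not callable(tcp_to_tips) else tcp_to_tips())
ims=[]
for n in("scene","side","wrist"):
    c=capture(n);pickle.dump(c,open(n+".pkl","wb"));print(n,c["xyz"],np.round(c["attitude"],3).tolist(),c["vfov"],c["cx"],c["cy"])
    cv2.imwrite(f"pics/{n}.png",cv2.resize(c["color"],(800,600),interpolation=cv2.INTER_CUBIC))
E
```

```text
{'time_s': 0.0, 'joint_pos': array([-75.51045101,  26.89782429,  -2.78420052,  87.87616899,
         1.38165562,  65.374431  ,  -4.71400955]), 'dq': array([ 0.04856875,  0.04553107,  0.02357973,  0.07634882,  0.01147159,
        0.07683392, -0.06865799]), 'joint_torque': array([-6.99689353e-04, -5.07972479e+01, -8.14333674e-02, -2.36143041e+01,
       -6.14315830e-02,  3.79400421e-02,  1.81803302e-04]), 'tcp_pos': array([187.53535176, 647.8259315 , 243.47522672]), 'orientation': array([[-9.60576420e-01,  2.78015682e-01, -4.71465943e-04],
       [ 2.78016068e-01,  9.60574449e-01, -1.94802525e-03],
       [-8.87034298e-05, -2.00230222e-03, -9.99997991e-01]]), 'contact_force': array([-0.22782836,  0.15854526, -0.01257406]), 'torque': array([-0.03946863, -0.00510154, -0.03134307]), 'finger_gap': 86.9582793206004} 22.0
scene [-210.69559758 -415.17805056  813.27884754] [[0.43, -0.595, 0.679], [-0.903, -0.268, 0.337], [-0.019, -0.758, -0.653]] 48.478710109129814 256.7826983051536 189.63113748432562
side [ 180.67157252 -423.71750096  895.44873083] [[0.718, -0.574, 0.393], [-0.696, -0.584, 0.418], [-0.01, -0.574, -0.819]] 53.852831414262106 249.92759094386457 184.77461728944726
wrist [108.18000586 670.58426544 383.74894618] [[0.278, 0.917, 0.286], [0.961, -0.264, -0.085], [-0.002, 0.299, -0.954]] 65.70646984690485 258.67858721984254 193.2997430270527
```

View pics/scene.png

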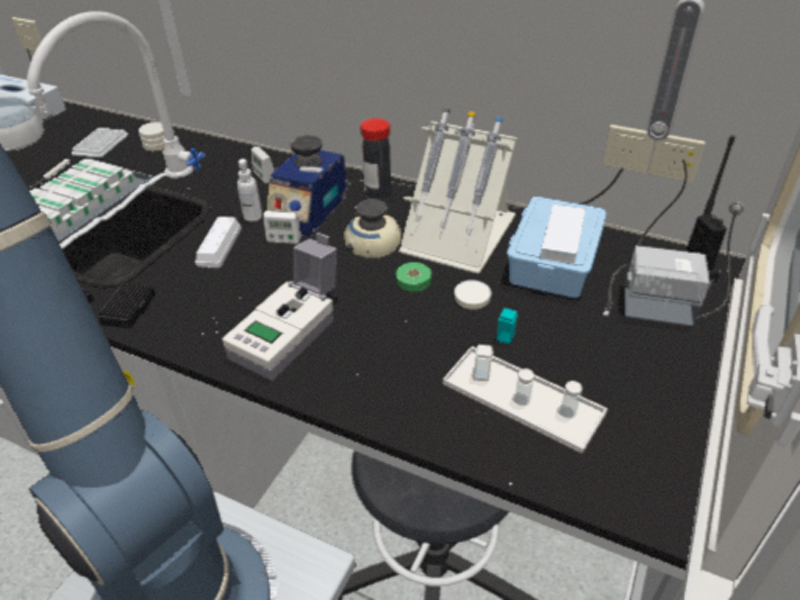

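View pics/side.png

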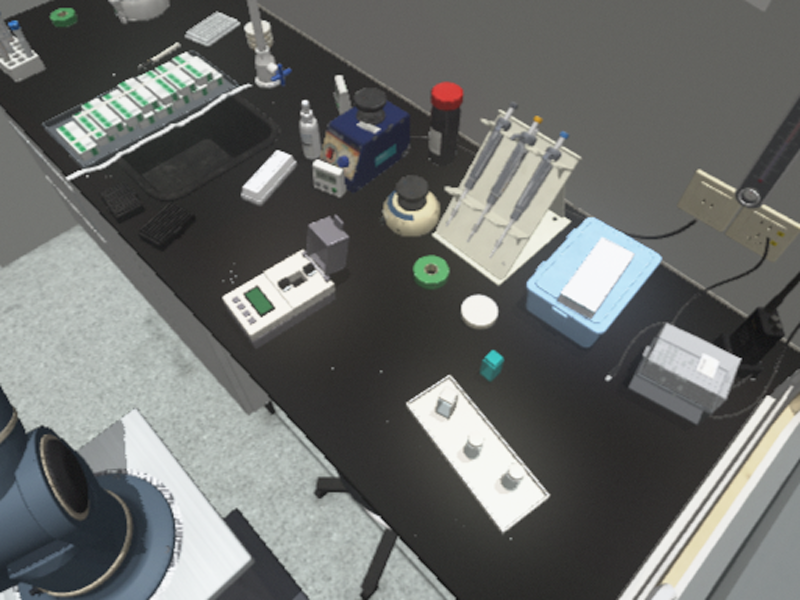

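Scene view: the cell is the leftmost item in the tray, at (483,362), with the vials at (525,385) and (571,398). The turquoise decoy is at (507,325) and the photometer at (280,325) with its hood open. Side view: cell at (446,403), photometer at (280,295).

Run:
```python
from h import *
import pickle
C={n:pickle.load(open(n+".pkl","rb")) for n in("scene","side")}
for n,boxes in(("scene",((140,175,220,240),(280,215,335,265))),("side",((140,130,225,220),(255,235,345,340)))):
    c=C[n];P=cloud(c);print(n)
    u0,v0,u1,v1=boxes[0];Q=P[v0:v1,u0:u1].reshape(-1,3)
    D=Q[(abs(Q[:,2]-50)<4)]
    r=cv2.minAreaRect(D[:,:2].astype(np.float32));print("deck",len(D),np.median(D[:,2]),r,cv2.boxPoints(r).round(1).tolist())
    H=Q[Q[:,2]>75];print("hood",len(H),H.mean(0).round(1),H.max(0).round(1))
    u0,v0,u1,v1=boxes[1];m=np.zeros((384,512),bool);m[v0:v1,u0:u1]=1
    m&=(P[...,2]>30)&(P[...,2]<75)
    k,l,st,ce=cv2.connectedComponentsWithStats(m.astype(np.uint8))
    for i in range(1,k):
        if st[i,4]>15:
            q=P[l==i];t=q[q[:,2]>q[:,2].max()-6];print("obj",st[i],ce[i].round(1),q.mean(0).round(1),"top",len(t),t.mean(0).round(1))
c=C["side"]["color"]
a=cv2.resize(c[225:345,250:360],None,fx=5,fy=5,interpolation=cv2.INTER_CUBIC)[:600,:400]
a=cv2.resize(c[235:285,255:315],(400,333),interpolation=cv2.INTER_CUBIC)
b=cv2.resize(c[135:220,140:225],(400,400),interpolation=cv2.INTER_CUBIC)
o=np.zeros((400,800,3),np.uint8);o[:333,:400]=a;o[:,400:]=b
cv2.imwrite("pics/crop.png",o)
```

```text
scene
deck 1548 51.07023915725944 ((463.2547912597656, 143.46298217773438), (104.8985595703125, 211.2672882080078), 83.166259765625) [[352.1000061035156, 104.0], [561.9000244140625, 78.80000305175781], [574.4000244140625, 183.0], [364.6000061035156, 208.10000610351562]]
hood 73 [281.  -70.9 334. ] [562.2 164.8 813.3]
obj [303 221  12  17 162] [308.8 228.6] [ 499.7 -203.1   53.3] top 61 [ 505.1 -201.4   64. ]
obj [330 236   5  17  64] [332.4 244.6] [ 475.6 -271.4   50.7] top 17 [ 478.9 -270.9   64.5]
side
deck 1717 50.28573903182655 ((463.3966979980469, 144.10235595703125), (102.93685913085938, 208.89633178710938), 84.00776672363281) [[354.1000061035156, 103.80000305175781], [561.9000244140625, 82.0], [572.5999755859375, 184.39999389648438], [364.8999938964844, 206.1999969482422]]
hood 577 [532.4  95.7 160.1] [584.  168.3 895.4]
obj [309 235  11   5  29] [314.2 236.2] [ 597.  -214.    40.2] top 6 [ 595.2 -215.9   49.7]
obj [279 247  14  17 158] [285.7 255.1] [ 502.2 -202.7   54.7] top 60 [ 505.9 -199.7   63.8]
obj [298 276  11  15 133] [303.1 282.7] [ 479.9 -277.5   56.3] top 70 [ 482.9 -275.8   63.6]
obj [322 296  13  15 143] [328.5 303.2] [ 484.9 -347.9   55.9] top 70 [ 488.6 -346.8   63.6]
```

View pics/crop.png

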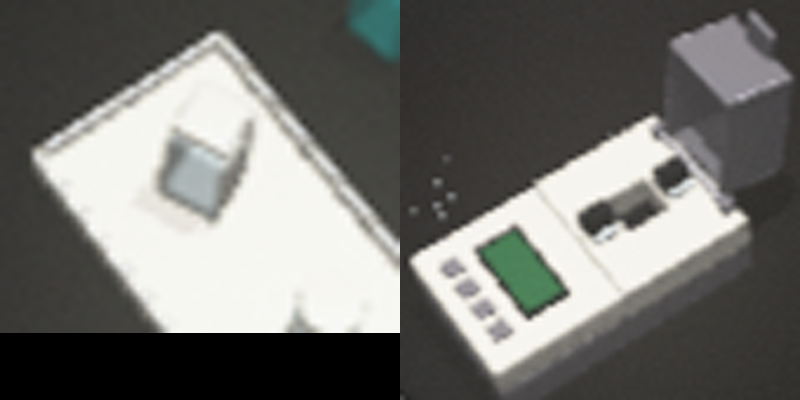

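Crop: the cell's grey-blue clear face looks toward the side camera, with its foot edge running (160,190) to (215,220) in the left panel. The well lies between the lenses at about (635,203) in the right panel. I'll take a closer wrist look over the photometer first.

Request:
jog_arm --pt "-21 -20 0 0 0 0" --pt "-21 -20 0 0 0 0" --pt "-21 -20 0 0 0 0" --pt "-21 -20 0 0 0 0" --pt "-21 -20 0 0 0 0" --pt "-21 -20 0 0 0 0" --pt "-21 -20 0 0 0 0" --pt "-21 -20 0 0 0 0" --pt "-21 -20 0 0 0 0" --pt "-21 -20 0 0 0 0" --grip 55

```text
time_s: 1.15
tcp_pos: [334.1, 396.6, 244.4]
orientation: [[-0.961, 0.278, -0.0], [0.278, 0.961, -0.0], [0.0, -0.0, -1.0]]
contact_force: [0.3, -0.1, -0.6]
finger_gap: 55.4
```

Request:
jog_arm --pt "-21 -20 0 0 0 0" --pt "-21 -20 0 0 0 0" --pt "-21 -20 0 0 0 0" --pt "-21 -20 0 0 0 0" --pt "-21 -20 0 0 0 0" --pt "-21 -20 0 0 0 0" --pt "-21 -20 0 0 0 0" --pt "-21 -20 0 0 0 -0.09" --pt "0 0 0 0 0 -0.09" --pt "0 0 0 0 0 0"

```text
time_s: 2.15
tcp_pos: [450.8, 196.6, 244.4]
orientation: [[-0.995, 0.104, -0.0], [0.104, 0.995, 0.0], [0.0, 0.0, -1.0]]
contact_force: [-0.4, 0.0, 0.6]
finger_gap: 55.0
```

```bash
cat >> h.py <<'E'
def wf(c): return 192/np.tan(np.radians(c["vfov"])/2)   # fisheye: r=f*theta
def wpt(c,u,v,z):   # wrist pixel -> world point at height z
    d=np.array([u-c["cx"],v-c["cy"]]);r=np.hypot(*d);t=r/wf(c)
    w=np.array(c["attitude"])@np.array([*(d/r*np.sin(t)),np.cos(t)]);o=np.array(c["xyz"])
    return o+w*(z-o[2])/w[2]
def wpix(c,p):
    q=np.array(c["attitude"]).T@(np.array(p)-np.array(c["xyz"]));s=np.hypot(q[0],q[1])
    return np.array([c["cx"],c["cy"]])+q[:2]/s*wf(c)*np.arctan2(s,q[2])
def st():
    s=get_state();print(round(s["time_s"],2),s["tcp_pos"].round(1),"yyaw",np.degrees(np.arctan2(s["orientation"][1,1],s["orientation"][0,1])).round(2),"z",s["orientation"][:,2].round(4),"F",s["contact_force"].round(1),"gap",round(s["finger_gap"],1));return s
E
python3 - <<'E'
from h import *
import pickle
st();c=capture("wrist");pickle.dump(c,open("w1.pkl","wb"));print(c["xyz"])
print(wpix(c,(483.3,142.2,50)))
cv2.imwrite("pics/w1.png",cv2.resize(c["color"],(800,600),interpolation=cv2.INTER_CUBIC))
E
```

```text
2.15 [450.8 196.6 244.4] yyaw 84.04 z [-4.e-04  1.e-04 -1.e+00] F [-0.4  0.   0.6] gap 55.0
[368.65625299 204.69214054 384.56450871]
[216.89119205 206.00169265]
```

View pics/w1.png

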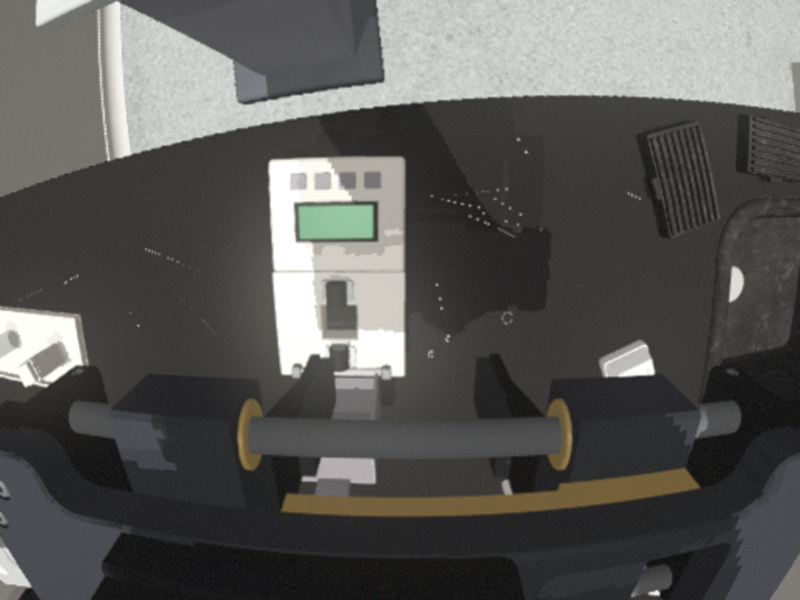

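Wrist view: the photometer is square to the image. Its front corners are at (270,159) and (404,157), the well sits between the lenses at about (340,320), and the hinge is at y≈372. I'll enlarge it.

Run:
```python
from h import *
import pickle
c=pickle.load(open("w1.pkl","rb"))
a=cv2.resize(c["color"][95:245,165:265],(400,600),interpolation=cv2.INTER_CUBIC)
b=cv2.resize(c["color"][170:245,190:240],(400,600),interpolation=cv2.INTER_CUBIC)
cv2.imwrite("pics/w1c.png",np.hstack([a,b]))
```

```text
(no output)
```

View pics/w1c.png

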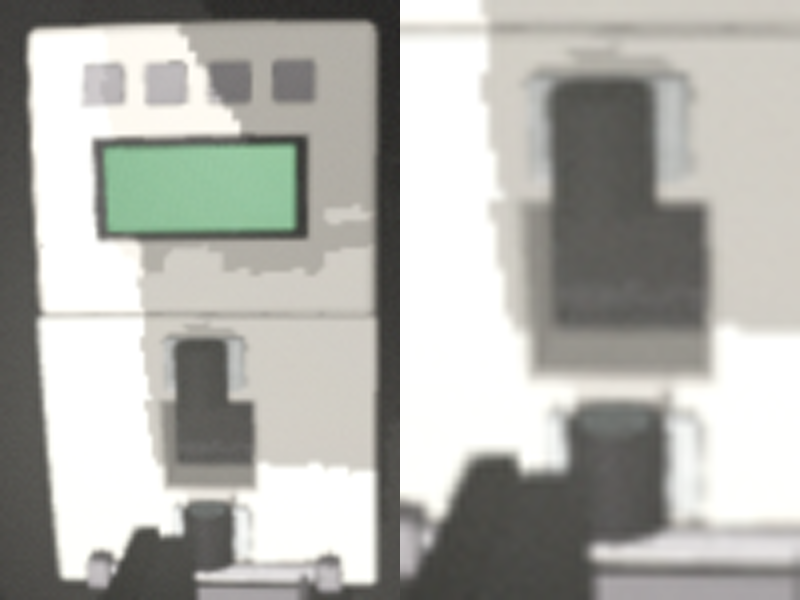

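Enlarged: the well opening's edges in the right panel are x 529 to 711 and y 202 to 378. The deck corners in the left panel are (27,25), (376,22), (376,583) and (62,580).

Run:
```python
from h import *
import pickle
c=pickle.load(open("w1.pkl","rb"))
W=np.array([wpt(c,190+(x-400)/8-.45,170+y/8-.45,50) for x,y in((529,202),(711,202),(713,378),(531,378))]);print(W.round(1),"ctr",W.mean(0).round(1))
D=np.array([wpt(c,165+x/4-.4,95+y/4-.4,50) for x,y in((27,25),(376,22),(376,583),(62,580))]);print(D.round(1))
for a,b in((0,3),(1,2)):
  for X in(W,D): d=X[b]-X[a];print(np.linalg.norm(d).round(1),np.degrees(np.arctan2(d[1],d[0])).round(2))
for a,b in((0,1),(3,2)):
  for X in(W,D): d=X[b]-X[a];print(np.linalg.norm(d).round(1),np.degrees(np.arctan2(d[1],d[0])).round(2))
f=(D[0]+D[1])/2;print("front mid",f)
```

```text
[[467.9 130.8  50. ]
 [470.7 158.   50. ]
 [498.6 154.5  50. ]
 [495.9 126.5  50. ]] ctr [483.3 142.5  50. ]
[[352.6 106.4  50. ]
 [365.  205.   50. ]
 [533.9 187.4  50. ]
 [524.   87.3  50. ]]
28.3 -8.65
172.4 -6.35
28.1 -7.2
169.8 -5.93
27.4 84.1
99.4 82.81
28.1 84.52
100.6 84.36
front mid [358.82747361 155.66349066  50.        ]
```

Request:
jog_arm --pt "-10 -26 0 0 0 0" --pt "-10 -26 0 0 0 0" --pt "-10 -26 0 0 0 0" --pt "-10 -26 0 0 0 0" --pt "-10 -26 0 0 0 0" --pt "-10 -26 0 0 0 0" --pt "-10 -26 5 0 0 0" --pt "-10 -26 5 0 0 0" --pt "-10 -26 5 0 0 0" --pt "-10 -26 5 0 0 0"

```text
time_s: 3.2
tcp_pos: [524.0, -71.1, 224.2]
orientation: [[-0.995, 0.101, -0.0], [0.101, 0.995, 0.001], [0.0, 0.001, -1.0]]
contact_force: [0.4, -0.2, -0.7]
finger_gap: 55.4
```

Request:
jog_arm --pt "-10 -26 5 0 0 0" --pt "-10 -26 7 0 0 0" --pt "-10 -26 7 0 0 0" --pt "-10 -26 7 0 0 0" --pt "-10 -22 8 0 0 0" --pt "0 0 0 0 0 0" --pt "0 0 0 0 0 0"

```text
time_s: 3.9
tcp_pos: [560.7, -200.8, 190.0]
orientation: [[-0.995, 0.102, -0.001], [0.102, 0.995, 0.001], [0.001, 0.001, -1.0]]
contact_force: [1.2, 0.2, -1.3]
finger_gap: 55.3
```

Run:
```python
from h import *
import pickle
st();c=capture("wrist");pickle.dump(c,open("w2.pkl","wb"));print(c["xyz"])
u,v=wpix(c,(504,-202,35)).astype(int);print(u,v)
x0,y0=max(u-50,0),max(v-38,0)
print("origin",x0,y0,"scale 8")
cv2.imwrite("pics/w2.png",cv2.resize(c["color"][y0:y0+75,x0:x0+100],(800,600),interpolation=cv2.INTER_CUBIC))
```

```text
3.9 [ 560.7 -200.8  190. ] yyaw 84.14 z [-1.1e-03  9.0e-04 -1.0e+00] F [ 1.2  0.2 -1.3] gap 55.3
[ 478.58413081 -193.02338941  330.21380443]
252 129
origin 202 91 scale 8
```

View pics/w2.png

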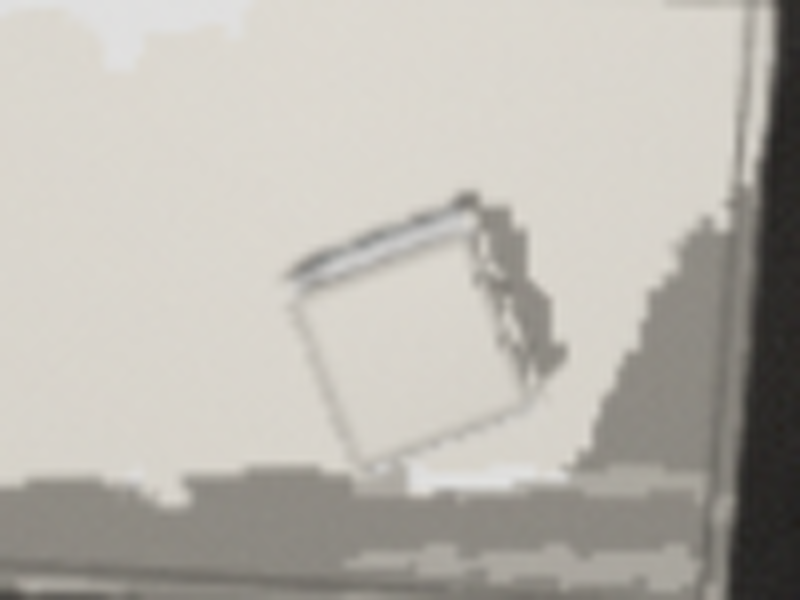

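The stopper's top corners are at (293,300), (470,235), (530,402) and (365,470). The clear face is at the upper edge and the ribbed face is on the right.

```bash
cat >> h.py <<'E'
def go(x,y,z,yyaw,n=1):  # print total move in tool axes from the measured pose
    s=get_state();R=s["orientation"];d=R.T@(np.array([x,y,z])-s["tcp_pos"])
    a=(np.degrees(np.arctan2(R[1,1],R[0,1]))-yyaw+90)%180-90
    print("tool shift",d.round(1),"turn z rad",np.radians(a).round(4))
E
python3 - <<'E'
from h import *
import pickle
c=pickle.load(open("w2.pkl","rb"))
W=np.array([wpt(c,202+x/8-.45,91+y/8-.45,63) for x,y in((293,300),(470,235),(530,402),(365,470))])
print(W.round(1),W.mean(0).round(1))
for a,b in((0,1),(3,2),(3,0),(2,1)):
  d=W[b]-W[a];print(np.linalg.norm(d).round(1),np.degrees(np.arctan2(d[1],d[0])).round(2))
m=W.mean(0);d=W[1]-W[0]+W[2]-W[3];e=W[3]-W[0]+W[2]-W[1]
a1=np.degrees(np.arctan2(d[1],d[0]));a2=np.degrees(np.arctan2(e[1],e[0]));print(a1,a2)
go(m[0],m[1],190,(a1+a2+90)/2);print((a1+a2+90)/2)
E
```

```text
[[ 498.6 -213.3   63. ]
 [ 493.4 -192.9   63. ]
 [ 512.9 -188.1   63. ]
 [ 518.7 -207.4   63. ]] [ 505.9 -200.4   63. ]
21.1 104.25
20.2 106.82
21.0 -163.62
20.1 -166.11
105.50627704396933 15.15855145069657
tool shift [54.6 -5.8  0.3] turn z rad -0.3685
105.33241424733295
```

Request:
jog_arm --pt "18 -2 0 0 0 0" --pt "18 -2 0 0 0 0" --pt "18.6 -1.8 0 0 0 0" --pt "0 0 0 0 0 -0.123" --pt "0 0 0 0 0 -0.123" --pt "0 0 0 0 0 -0.123" --pt "0 0 15 0 0 0" --pt "0 0 15 0 0 0" --pt "0 0 15 0 0 0" --pt "0 0 0 0 0 0" --grip 50

```text
time_s: 4.95
tcp_pos: [504.8, -199.7, 144.2]
orientation: [[-0.964, -0.266, -0.003], [-0.266, 0.964, 0.002], [0.003, 0.003, -1.0]]
contact_force: [0.5, 0.4, -0.5]
finger_gap: 50.0
```

Run:
```python
from h import *
st();go(505.9,-200.4,52,105.3)
```

```text
4.95 [ 504.8 -199.7  144.2] yyaw 105.43 z [-0.0033  0.0019 -1.    ] F [ 0.5  0.4 -0.5] gap 50.0
tool shift [-1.1 -1.3 92.2] turn z rad 0.0024
```

Request:
jog_arm --pt "-1 -1 12 0 0 0" --pt "0 0 12 0 0 0" --pt "0 0 12 0 0 0" --pt "0 0 12 0 0 0" --pt "0 0 12 0 0 0" --pt "0 0 12 0 0 0" --pt "0 0 12 0 0 0" --pt "0 0 8 0 0 0" --pt "0 0 0 0 0 0" --pt "0 0 0 0 0 0"

```text
time_s: 5.95
tcp_pos: [507.1, -202.8, 53.5]
orientation: [[-0.965, -0.264, 0.0], [-0.264, 0.965, -0.0], [0.0, -0.0, -1.0]]
contact_force: [0.7, -0.1, 0.5]
finger_gap: 50.2
```

Request:
jog_arm --pt "0 0 0 0 0 0" --pt "0 0 0 0 0 0" --pt "0 0 0 0 0 0" --pt "0 0 0 0 0 0" --pt "0 0 0 0 0 0" --grip 20

```text
time_s: 6.45
tcp_pos: [507.1, -202.6, 53.7]
orientation: [[-0.964, -0.264, 0.0], [-0.264, 0.964, 0.0], [-0.0, 0.0, -1.0]]
contact_force: [0.1, -0.1, 1.7]
finger_gap: 24.7
```

Run:
```python
from h import *
st()
```

```text
6.45 [ 507.1 -202.6   53.7] yyaw 105.31 z [ 3.e-04  2.e-04 -1.e+00] F [ 0.1 -0.1  1.7] gap 24.7
```

Gripped at 24.7 mm. I'll lift and carry it to the well.

Request:
jog_arm --pt "0 0 -15 0 0 0" --pt "0 0 -20 0 0 0" --pt "0 0 -20 0 0 0" --pt "0 0 -20 0 0 0" --pt "0 0 -20 0 0 0" --pt "0 0 -20 0 0 0" --pt "0 0 -15 0 0 0" --pt "0 0 0 0 0 0.126" --pt "0 0 0 0 0 0.126" --pt "0 0 0 0 0 0.125"

```text
time_s: 7.45
tcp_pos: [506.8, -202.6, 183.6]
orientation: [[-0.993, 0.115, 0.0], [0.115, 0.993, 0.0], [-0.0, 0.0, -1.0]]
contact_force: [-0.7, 0.2, -0.3]
finger_gap: 24.6
```

Run:
```python
from h import *
st();go(483.9,142.4,185,83.7)
```

```text
7.45 [ 506.8 -202.6  183.6] yyaw 83.41 z [ 2.e-04  2.e-04 -1.e+00] F [-0.7  0.2 -0.3] gap 24.6
tool shift [ 62.3 340.1  -1.3] turn z rad -0.0051
```

Request:
jog_arm --pt "5 28 0 0 0 0" --pt "5 28 0 0 0 0" --pt "5 28 0 0 0 0" --pt "5 28 0 0 0 0" --pt "5 28 0 0 0 0" --pt "5 28 0 0 0 0" --pt "5 28 0 0 0 0" --pt "5 28 0 0 0 0" --pt "5 28 0 0 0 0" --pt "5 28 0 0 0 0"

```text
time_s: 8.45
tcp_pos: [487.6, 82.2, 183.5]
orientation: [[-0.994, 0.11, 0.0], [0.11, 0.994, 0.0], [0.0, 0.0, -1.0]]
contact_force: [0.4, -0.4, -0.4]
finger_gap: 24.8
```

Request:
jog_arm --pt "5 28 0 0 0 0" --pt "5 28 0 0 0 0" --pt "2 4 0 0 0 0" --pt "0 0 0 0 0 0" --pt "0 0 0 0 0 0"

```text
time_s: 8.95
tcp_pos: [482.6, 140.7, 183.4]
orientation: [[-0.994, 0.111, -0.0], [0.111, 0.994, -0.001], [0.0, -0.001, -1.0]]
contact_force: [-0.6, -0.8, -0.5]
finger_gap: 24.7
```

Run:
```python
from h import *
st();go(483.9,142.4,125,83.7)
```

```text
8.95 [482.6 140.7 183.4] yyaw 83.63 z [-2.e-04 -7.e-04 -1.e+00] F [-0.6 -0.8 -0.5] gap 24.7
tool shift [-1.1  1.8 58.4] turn z rad -0.0013
```

Request:
jog_arm --pt "-1.1 1.8 12 0 0 0" --pt "0 0 12 0 0 0" --pt "0 0 12 0 0 0" --pt "0 0 12 0 0 0" --pt "0 0 8 0 0 0" --pt "0 0 0 0 0 0" --pt "0 0 0 0 0 0"

```text
time_s: 9.65
tcp_pos: [484.0, 143.7, 127.4]
orientation: [[-0.994, 0.11, -0.0], [0.11, 0.994, -0.0], [0.0, -0.0, -1.0]]
contact_force: [0.4, 0.5, -0.3]
finger_gap: 24.9
```

Run:
```python
from h import *
import pickle
s=st();go(483.9,142.4,125,83.7)
c=capture("wrist");pickle.dump(c,open("w3.pkl","wb"))
t=s["tcp_pos"];print(wpix(c,(483.3,142.5,50)), wpix(c,t+np.array([0,0,-50])))
a=cv2.resize(c["color"][150:300,180:330],(400,400),interpolation=cv2.INTER_CUBIC)
c=capture("side")
b=cv2.resize(c["color"][110:210,140:240],(400,400),interpolation=cv2.INTER_CUBIC)
cv2.imwrite("pics/w3.png",np.hstack([a,b]))
```

```text
9.65 [484.  143.7 127.4] yyaw 83.71 z [-2.e-04 -1.e-04 -1.e+00] F [ 0.4  0.5 -0.3] gap 24.9
tool shift [-0.1 -1.3  2.4] turn z rad 0.0001
[257.64775241 210.49528239] [259.36178765 225.06982027]
```

View pics/w3.png

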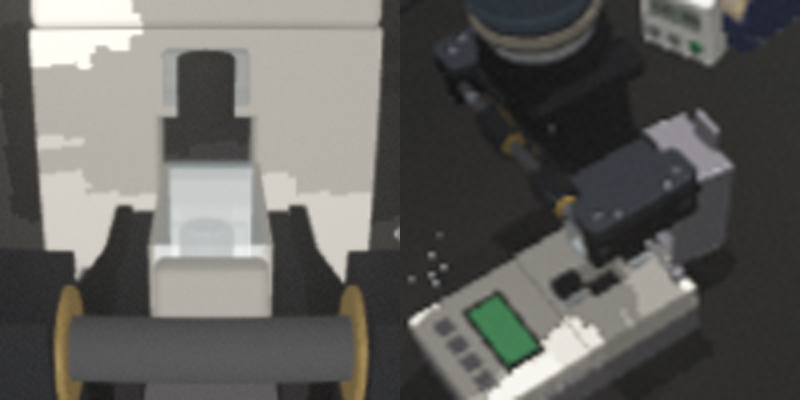

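The wrist crop shows the foot centred at column 210 and the well's front edge at column 207, row 115, so the alignment is near. The side view shows the hood behind the gripper, untouched. Checking the fore-aft fit in numbers.

Run:
```python
from h import *
import pickle
c=pickle.load(open("w3.pkl","rb"))
X=np.array([np.cos(np.radians(-6.3)),np.sin(np.radians(-6.3))]);Y=np.array([-X[1],X[0]])
for n,u,v,z in(("well front",207.5,115,50),("foot front edge z77",210.5,165,77),("stopper front L",155,260,136.7),("stopper front R",268,260,136.7)):
    p=wpt(c,180+u/2.667-.3,150+v/2.667-.3,z)[:2]-np.array([483.3,142.5]);print(n,(p@X).round(1),(p@Y).round(1))
```

```text
well front -14.5 -0.1
foot front edge z77 -9.4 0.8
stopper front L -13.2 -9.5
stopper front R -13.2 11.5
```

Request:
jog_arm --pt "0 -1 6 0 0 0" --pt "0 0 6 0 0 0" --pt "0 0 6 0 0 0" --pt "0 0 6 0 0 0" --pt "0 0 3 0 0 0" --pt "0 0 2 0 0 0" --pt "0 0 2 0 0 0" --pt "0 0 2 0 0 0" --pt "0 0 0 0 0 0"

```text
time_s: 10.65
tcp_pos: [483.7, 142.7, 94.4]
orientation: [[-0.994, 0.11, -0.0], [0.11, 0.994, -0.0], [0.0, -0.0, -1.0]]
contact_force: [-0.2, -0.2, -0.5]
finger_gap: 24.7
```

Inside the well (foot at about z 44) with no contact force. Continuing down.

Request:
jog_arm --pt "0 0 2 0 0 0" --pt "0 0 2 0 0 0" --pt "0 0 2 0 0 0" --pt "0 0 2 0 0 0" --pt "0 0 2 0 0 0" --pt "0 0 2 0 0 0" --pt "0 0 2 0 0 0" --pt "0 0 0 0 0 0"

```text
time_s: 11.45
tcp_pos: [483.6, 142.7, 80.2]
orientation: [[-0.994, 0.11, -0.001], [0.11, 0.994, -0.0], [0.001, -0.0, -1.0]]
contact_force: [-0.1, -0.3, -0.4]
finger_gap: 24.8
```

Request:
jog_arm --pt "0 0 0.7 0 0 0" --pt "0 0 0.7 0 0 0" --pt "0 0 0 0 0 0" --pt "0 0 0 0 0 0"

```text
time_s: 11.85
tcp_pos: [483.8, 142.8, 79.1]
orientation: [[-0.994, 0.11, 0.0], [0.11, 0.994, 0.0], [-0.0, 0.0, -1.0]]
contact_force: [0.2, 0.2, 0.5]
finger_gap: 25.2
```

Request:
jog_arm --pt "0 0 0 0 0 0" --pt "0 0 0 0 0 0" --pt "0 0 0 0 0 0" --pt "0 0 0 0 0 0" --pt "0 0 0 0 0 0" --grip 45

```text
time_s: 12.35
tcp_pos: [483.8, 142.8, 79.1]
orientation: [[-0.994, 0.11, 0.0], [0.11, 0.994, 0.0], [-0.0, 0.0, -1.0]]
contact_force: [-0.7, 0.2, -0.6]
finger_gap: 44.4
```

Request:
jog_arm --pt "0 0 -10 0 0 0" --pt "0 0 -15 0 0 0" --pt "0 0 -20 0 0 0" --pt "0 0 -20 0 0 0" --pt "0 0 -20 0 0 0" --pt "0 0 -20 0 0 0" --pt "0 0 -20 0 0 0" --pt "0 0 -20 0 0 0" --pt "0 0 -10 0 0 0" --pt "0 0 0 0 0 0"

```text
time_s: 13.35
tcp_pos: [484.5, 143.0, 235.8]
orientation: [[-0.994, 0.11, 0.003], [0.11, 0.994, 0.002], [-0.003, 0.002, -1.0]]
contact_force: [0.7, -0.5, 0.1]
finger_gap: 45.2
```

Run:
```python
from h import *
import pickle
st()
c=capture("wrist");pickle.dump(c,open("w4.pkl","wb"))
u,v=wpix(c,(483.3,142.5,88)).astype(int);print(u,v)
a=cv2.resize(c["color"][v-40:v+40,u-40:u+40],(400,400),interpolation=cv2.INTER_CUBIC)
c=capture("side");pickle.dump(c,open("s4.pkl","wb"))
b=cv2.resize(c["color"][110:210,140:240],(400,400),interpolation=cv2.INTER_CUBIC)
cv2.imwrite("pics/w4.png",np.hstack([a,b]))
# hood cloud in photometer frame
P=cloud(c)[110:210,140:240].reshape(-1,3);t=np.radians(-6.3);d=P[:,:2]-[483.3,142.5]
x=d@[np.cos(t),np.sin(t)];y=d@[-np.sin(t),np.cos(t)];m=(abs(y)<32)&(x>25)&(x<130)&(P[:,2]>56)&(P[:,2]<175)
h=np.c_[x,y,P[:,2]][m];print(len(h))
for z in range(60,175,8):
    q=h[abs(h[:,2]-z)<4]
    if len(q):print(z,len(q),q.min(0).round(1),q.max(0).round(1))
m=(abs(y)<14)&(abs(x)<14)&(P[:,2]>70)&(P[:,2]<100);print("cell top",np.c_[x,y,P[:,2]][m].max(0),np.median(P[m,2]))
```

```text
13.35 [484.5 143.  235.8] yyaw 83.71 z [ 0.0031  0.0016 -1.    ] F [ 0.7 -0.5  0.1] gap 45.2
258 184
687
60 67 [ 28.  -30.9  56.1] [85.7 31.5 64. ]
68 57 [ 25.3 -31.7  64.2] [85.7 28.7 71.4]
76 48 [ 43.6 -31.5  72.3] [89.8 29.4 80. ]
84 48 [ 45.3 -31.6  80.2] [90.6 31.1 87.9]
92 44 [ 47.8 -31.5  88.3] [91.5 30.5 96. ]
100 34 [ 47.5 -30.4  96.3] [ 91.1  31.  103.9]
108 42 [ 48.8 -31.6 104.3] [ 94.7  31.7 112. ]
116 37 [ 51.  -31.3 112.1] [ 96.3  28.7 120. ]
124 205 [ 53.6 -31.8 120.1] [ 97.9  31.3 128. ]
132 88 [ 53.6 -31.6 128. ] [ 98.1  29.1 135.2]
140 17 [ 95.1 -10.  136.5] [101.7  10.7 140.4]
cell top [12.5195136  11.1951296  91.04641729] 86.20002933806995
```

View pics/w4.png

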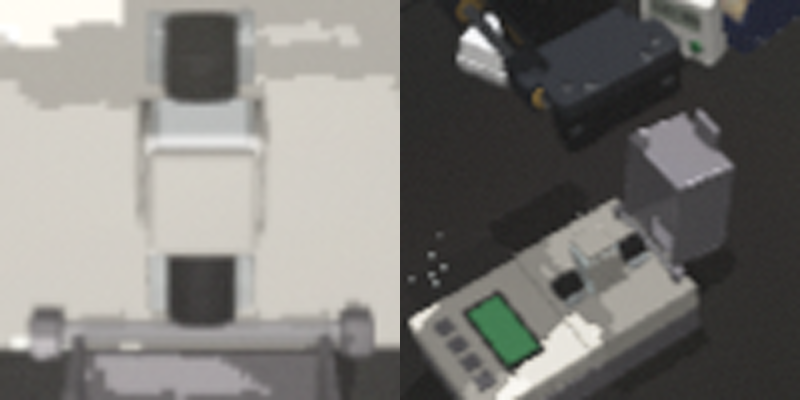

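The cell is seated: its top is at z ≈ 88 and it sits square between the lenses. The hood stands at about 1.76 rad, with its tab tip near x_ph 101, z 140. Next I'll plan the push from behind.

Run:
```python
from h import *
import pickle
c=pickle.load(open("s4.pkl","rb"))
for n in("side","scene"):
    P=cloud(pickle.load(open({"side":"s4.pkl","scene":"scene.pkl"}[n],"rb"))).reshape(-1,3);t=np.radians(-6.3);d=P[:,:2]-[483.3,142.5]
    x=d@[np.cos(t),np.sin(t)];y=d@[-np.sin(t),np.cos(t)]
    for lo,hi in((104,125),(125,150),(150,180),(180,210)):
        m=(x>lo)&(x<hi)&(abs(y)<110)&(P[:,2]>5)&(P[:,2]<300);print(n,lo,hi,"z>5:",m.sum(),(np.c_[x,y,P[:,2]][m].max(0).round(0),np.c_[x,y,P[:,2]][m].min(0).round(0)) if m.any() else "")
s=st();d=s["tcp_pos"][:2]-[483.3,142.5];print("x_ph",d@[np.cos(t),np.sin(t)],"y_ph",d@[-np.sin(t),np.cos(t)])
for ph in np.r_[1.76,np.arange(1.7,-.01,-.1),0]:
    e=np.array([-np.cos(ph),np.sin(ph)]);n=np.array([np.sin(ph),np.cos(ph)]);p=np.array([40,53])+88*e+44*n
    print(round(ph,2),"TCP x_ph z",(p+[9.5,22]).round(1))
```

```text
side 104 125 z>5: 1 (array([113., -76.,   5.]), array([113., -76.,   5.]))
side 125 150 z>5: 0 
side 150 180 z>5: 1 (array([160., -77.,   5.]), array([160., -77.,   5.]))
side 180 210 z>5: 60 (array([210.,  37.,  29.]), array([ 183., -110.,    5.]))
scene 104 125 z>5: 2 (array([119., -63.,   6.]), array([ 112., -107.,    5.]))
scene 125 150 z>5: 0 
scene 150 180 z>5: 0 
scene 180 210 z>5: 53 (array([210.,  43.,  25.]), array([ 185., -110.,    5.]))
13.45 [483.4 142.6 233.7] yyaw 83.71 z [-7.e-04 -1.e-04 -1.e+00] F [ 0.1  0.4 -0.4] gap 44.7
x_ph 0.05114237893213758 y_ph 0.0935315185614377
1.76 TCP x_ph z [109.3 153.2]
1.7 TCP x_ph z [104.5 156.6]
1.6 TCP x_ph z [ 96.1 161.7]
1.5 TCP x_ph z [ 87.2 165.9]
1.4 TCP x_ph z [ 77.9 169.2]
1.3 TCP x_ph z [ 68.4 171.6]
1.2 TCP x_ph z [ 58.6 173. ]
1.1 TCP x_ph z [ 48.8 173.4]
1.0 TCP x_ph z [ 39.  172.8]
0.9 TCP x_ph z [ 29.3 171.3]
0.8 TCP x_ph z [ 19.8 168.8]
0.7 TCP x_ph z [ 10.5 165.3]
0.6 TCP x_ph z [  1.7 161. ]
0.5 TCP x_ph z [ -6.6 155.8]
0.4 TCP x_ph z [-14.4 149.8]
0.3 TCP x_ph z [-21.6 143. ]
0.2 TCP x_ph z [-28.  135.6]
0.1 TCP x_ph z [-33.7 127.6]
-0.0 TCP x_ph z [-38.5 119. ]
0.0 TCP x_ph z [-38.5 119. ]
```

Request:
jog_arm --pt "-18 0 0 0 0 0" --pt "-18 0 0 0 0 0" --pt "-18 0 0 0 0 0" --pt "-18 0 0 0 0 0" --pt "-18 0 0 0 0 0" --pt "-18 0 0 0 0 0" --pt "-18 0 0 0 0 0" --pt "0 0 15 0 0 0" --pt "0 0 15 0 0 0" --pt "0 0 15 0 0 0" --grip 0

```text
time_s: 14.45
tcp_pos: [607.0, 129.0, 186.4]
orientation: [[-0.994, 0.109, -0.004], [0.109, 0.994, -0.001], [0.004, -0.001, -1.0]]
contact_force: [-0.5, 0.4, -0.5]
finger_gap: 0.3
```

Request:
jog_arm --pt "0 0 15 0 0 0" --pt "0 0 15 0 0 0" --pt "0 0 9 0 0 0" --pt "0 0 0 0 0 0"

```text
time_s: 14.85
tcp_pos: [608.0, 128.9, 148.4]
orientation: [[-0.994, 0.109, -0.003], [0.109, 0.994, -0.001], [0.003, -0.001, -1.0]]
contact_force: [-0.4, 0.1, 0.8]
finger_gap: 0.2
```

```bash
cat >> h.py <<'E'
def ph(s):
    t=np.radians(-6.3);d=s["tcp_pos"][:2]-[483.3,142.5];print("x_ph",(d@[np.cos(t),np.sin(t)]).round(1),"y_ph",(d@[-np.sin(t),np.cos(t)]).round(1))
E
python3 - <<'E'
from h import *
ph(st())
E
```

```text
14.85 [608.  128.9 148.4] yyaw 83.72 z [-2.9e-03 -7.0e-04 -1.0e+00] F [-0.4  0.1  0.8] gap 0.2
x_ph 125.4 y_ph 0.1
```

Request:
jog_arm --pt "8 0 -2 0 0 0" --pt "8 0 -3 0 0 0" --pt "5 0 -3.4 0 0 0" --pt "8.4 0 -5 0 0 0" --pt "9 0 -4.2 0 0 0" --pt "9.3 0 -3.3 0 0 0" --pt "9.5 0 -2.4 0 0 0" --pt "9.8 0 -1.4 0 0 0" --pt "9.8 0 -0.4 0 0 0" --pt "0 0 0 0 0 0"

```text
time_s: 15.85
tcp_pos: [531.0, 137.7, 175.1]
orientation: [[-0.994, 0.109, -0.002], [0.109, 0.994, 0.0], [0.002, 0.0, -1.0]]
contact_force: [0.2, -0.8, -0.0]
finger_gap: 0.2
```

Run:
```python
from h import *
ph(st())
c=capture("side")
cv2.imwrite("pics/s5.png",cv2.resize(c["color"][80:230,110:260],(600,600),interpolation=cv2.INTER_CUBIC))
```

```text
15.85 [531.  137.7 175.1] yyaw 83.77 z [-1.6e-03  3.0e-04 -1.0e+00] F [ 0.2 -0.8 -0. ] gap 0.2
x_ph 47.9 y_ph 0.5
```

View pics/s5.png

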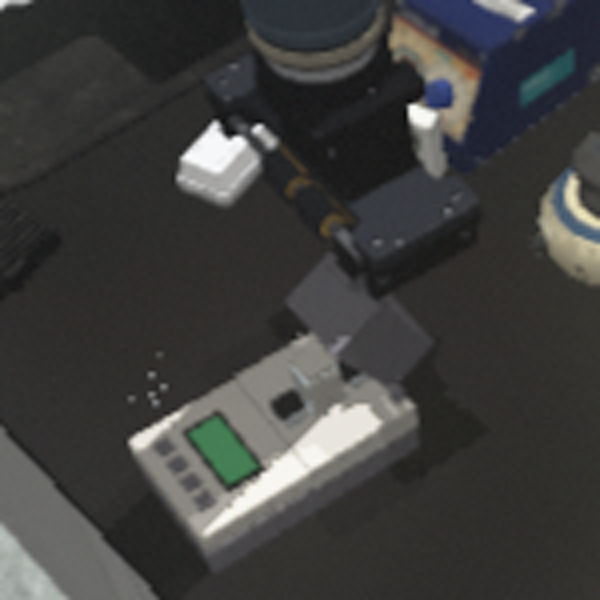

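The hood is following, about half closed, and the cell is undisturbed. Continuing.

Request:
jog_arm --pt "9.5 0 1.2 0 0 0" --pt "9.7 0 2 0 0 0" --pt "9.5 0 2.8 0 0 0" --pt "9.3 0 3.7 0 0 0" --pt "8.8 0 4.6 0 0 0" --pt "8.3 0 5.2 0 0 0" --pt "7.8 0 6 0 0 0" --pt "7.2 0 6.8 0 0 0" --pt "6.4 0 7.4 0 0 0" --pt "0 0 0 0 0 0"

```text
time_s: 16.9
tcp_pos: [454.9, 145.6, 134.2]
orientation: [[-0.994, 0.109, -0.003], [0.109, 0.994, -0.001], [0.003, -0.001, -1.0]]
contact_force: [-0.4, 0.8, 0.1]
finger_gap: 0.5
```

Request:
jog_arm --pt "3 0 4 0 0 0" --pt "3 0 4 0 0 0" --pt "2 0 4 0 0 0" --pt "2 0 3 0 0 0" --pt "0 0 0 0 0 0"

```text
time_s: 17.4
tcp_pos: [446.2, 146.7, 120.0]
orientation: [[-0.994, 0.109, -0.001], [0.109, 0.994, -0.0], [0.001, -0.0, -1.0]]
contact_force: [0.4, 0.2, -0.6]
finger_gap: 0.2
```

Run:
```python
from h import *
ph(st())
```

```text
17.4 [446.2 146.7 120. ] yyaw 83.72 z [-1.e-03 -4.e-04 -1.e+00] F [ 0.4  0.2 -0.6] gap 0.2
x_ph -37.4 y_ph 0.1
```

Request:
jog_arm --pt "0 0 0.7 0 0 0" --pt "0 0 0.7 0 0 0" --pt "0 0 0.6 0 0 0" --pt "0 0 0 0 0 0"

```text
time_s: 17.8
tcp_pos: [446.8, 146.9, 119.3]
orientation: [[-0.994, 0.11, -0.0], [0.11, 0.994, 0.0], [0.0, 0.0, -1.0]]
contact_force: [-2.6, -0.8, 6.7]
finger_gap: 0.3
```

Request:
jog_arm --pt "0 0 0.7 0 0 0" --pt "0 0 0.7 0 0 0" --pt "0 0 0 0 0 0"

```text
time_s: 18.1
tcp_pos: [446.9, 146.9, 119.0]
orientation: [[-0.994, 0.11, -0.0], [0.11, 0.994, 0.001], [0.001, 0.001, -1.0]]
contact_force: [-5.2, -1.1, 18.0]
finger_gap: 0.4
```

Request:
jog_arm --pt "0 0 -3 0 0 0" --pt "0 0 -8 0 0 0" --pt "0 0 -15 0 0 0" --pt "0 0 -20 0 0 0" --pt "0 0 -20 0 0 0" --pt "-15 0 -20 0 0 0" --pt "-20 0 -20 0 0 0" --pt "-20 0 -15 0 0 0" --pt "-20 0 0 0 0 0" --pt "0 0 0 0 0 0"

```text
time_s: 19.1
tcp_pos: [523.5, 138.0, 238.9]
orientation: [[-0.994, 0.111, 0.003], [0.111, 0.994, -0.0], [-0.003, 0.0, -1.0]]
contact_force: [-1.1, 0.1, -0.9]
finger_gap: 0.6
```

Run:
```python
from h import *
st()
c=capture("side");P=cloud(c)[110:225,130:240].reshape(-1,3);t=np.radians(-6.3);d=P[:,:2]-[483.3,142.5]
x=d@[np.cos(t),np.sin(t)];y=d@[-np.sin(t),np.cos(t)];z=P[:,2]
m=(abs(y)<25)&(x>-54)&(x<36)&(z>80)&(z<125)
k=np.polyfit(x[m],z[m],1);print(m.sum(),"roof slope rad",k[0],"z at hinge/front",np.polyval(k,[40,-38]),"x min",x[m].min())
w=capture("wrist")
b=cv2.resize(c["color"][100:220,125:245],(400,400),interpolation=cv2.INTER_CUBIC)
a=cv2.resize(w["color"],(400,300));a=np.vstack([a,np.zeros((100,400,3),np.uint8)])
cv2.imwrite("pics/f.png",np.hstack([a,b]))
```

```text
19.1 [523.5 138.  238.9] yyaw 83.6 z [ 2.8e-03 -2.0e-04 -1.0e+00] F [-1.1  0.1 -0.9] gap 0.6
477 roof slope rad 0.01063956514685978 z at hinge/front [97.30324911 96.47336303] x min -53.99022409703222
```

View pics/f.png

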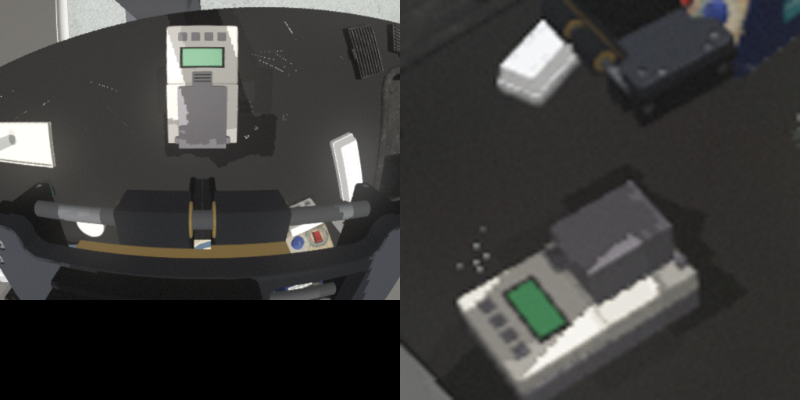

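The hood sits flat on the deck: the roof is at z ≈ 97 with a slope of about 0.01 rad, against 97 expected. The gripper is clear of everything, so I'm handing in.

```bash
python3 -c "from cell import sign_off; print(sign_off())"
```

```text
the job is handed in; nothing more can be done
None
```

I seated the glass cell in the photometer's well, closed the hood over it, and handed the job in at about 19 s of the 54 s allowed. `sign_off` gives no verdict, so whether it passed is not confirmed.

- **Cell:** I gripped it by its ribbed faces and turned it about 22° so the clear faces look into the lenses. It went down the well with no contact force. With the hood still open, its top read z ≈ 86–91 mm (88 expected) and it looked square between the lenses. The cell can't be seen under the closed hood, so I did not check it again after closing.
- **Hood:** I pushed the tab from behind until the hood met its stop, pressing with about 18 N, then backed off. The roof then read 96.5–97.3 mm high (97 expected) with a slope of about 0.01 rad (limit 0.06).
- **Robot:** The gripper ended about 240 mm above the worktop, touching nothing.
- **Other items:** I did not go near the tape roll, the dish or the turquoise look-alike. I passed beside the vials when gripping the cell, and took no measured check of them or the other items at the end.
- **Disagreement:** Just before insertion, two fore-aft readings of the cell differed by about 4 mm (stopper −2.2 mm, foot +1.6 mm). I put this down to pixel-reading error, and the free insertion fits that.

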